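Release the gear from the ratchet clamp

TASK

Release the gear that is held in the ratchet clamp: push the pawl's thumb pad gently to lift the sprung pawl off the ratchet wheel and keep it lifted until the swing arm has backed off all the way, never forcing the clamp. Then take the freed gear out by its hub and set it down, upright and without dropping it, in the empty half of the black parts tray. Leave the other parts where they are.

Things in the scene. Friction and masses are not known exactly. Their poses are not given: they have to be found in the camera images.
- clamp: Ratchet clamp, fixed: steel plate 12 mm thick, x -75 to 60, y -45 to 130 mm in its own axes, carrying a V anvil (gear's +x side, 36 mm high), a swing arm on a ratchet wheel and a sprung pawl, all lying flat on upright pivots. Origin: plate's underside, below the seated gear's axis (the gear stands 12 mm up). The robot must never press more than 18 N anywhere on it.
- wheel_pivot (a point): Pivot of the ratchet wheel (radius 36 mm, 20 to 32 mm above the table, cap to 40 mm) and of the swing arm fixed to it; at clamp (-48, 80) mm. The arm is 14 mm wide, 34 mm high, runs to clamp -y, and presses a rubber pad on the gear's -x side. Backed off, it reaches to clamp x = -140 mm.
- pawl_tail (a point): Point on the pawl's tail (moves with it) at clamp (34, 97, 32) mm at rest. The pawl is a steel bar pivoted at clamp (-3, 114); its nose rests in the wheel at (-48, 113). A thumb pad stands out from this point on a stem to clamp +y: an upright steel disc, 20 mm diameter, 5 mm thick, facing +y. Push it to clamp -y to lift the nose out of the wheel.
- pad_zone (a point): Fixed point at clamp (34, 114, 32) mm. The stem is screwed out differently each time, unmeasured: the disc's +y face lies up to 10 mm to either side of this point along clamp y. Feel for it from +y (free for 60 mm, over the plate and beyond). The push builds to 10 to 14 N, drops to 7 to 9 N as the wheel comes free after 4 to 5 mm, and at 7 mm meets a stop, where it climbs fast.
- pawl (a joint): Pawl angle, rad: 0 with its nose in the wheel, above about 0.13 clear of the teeth, 0.19 at its buffered stop. A spring returns it. The thumb pad is 37 mm from the pivot. Let go early and it drops into the next tooth (one each 0.42 rad of the wheel) and stops the arm.
- swing_arm (a joint): Angle of the ratchet wheel and swing arm, rad: 0 clamped, 1.2 backed off against its stop. Its own spring drives it open slowly (2 to 3 s) while the pawl is held clear; the arm swings towards clamp -x.
- gear: The clamped steel gear, about 0.35 to 0.65 kg: toothed disc 60 mm diameter, 22 mm high, with a plain hub on top, 32 mm diameter, 38 mm high (60 mm in all). Origin: centre of its underside; z up along its axis. Grip the hub above the swing arm.
- tray: Black plastic parts tray, fixed, 150 (x) x 210 (y) x 30 mm high, walls and floor 4 mm, with a wall across the middle that makes two halves of about 142 x 99 mm. Origin: centre of its underside. The half towards its -y holds other parts; the empty half's centre is at tray (0, 51, 4) mm.
- small_gear: Bystander: steel gear, 48 mm diameter, 14 mm high, in the occupied half of the tray. Origin: centre of underside.
- dowel: Bystander: steel pin, 14 mm diameter, 50 mm long, lying in the occupied half of the tray.
- bearing: Bystander: steel ring, 28 mm diameter, 9 mm high, lying on the clamp's base plate between anvil and pawl. Origin: centre of underside.
- piston: Bystander: aluminium piston, 58 mm diameter, 52 mm high, standing. Origin: centre of underside.
- spanner: Bystander: steel spanner lying on the bench.
- flange: Bystander: round aluminium cover, 100 mm diameter, 18 mm high. Origin: centre of underside.
- bolt: Bystander: steel bolt standing on its head, 18 mm diameter, 60 mm high. Origin: centre of underside.
- spray_can: Bystander: grey can, 60 mm diameter, 160 mm high, standing. Origin: centre of underside.
Not all that is in view belongs to the job. Leave any red or yellow look-alike of the gear alone.

How it is judged:
By the outcome, as a careful person would: the job done as asked, in the order asked, and still so for the second after the job is handed in, with the robot touching nothing.
It also fails if it takes over 72 s, if anything falls off the work surface, if the arm or the gripper's body presses on something with over 40 N, if the wrist force passes 120 N, or if a joint passes its speed limit or range.

ROBOT

A 6-joint arm with a two-finger parallel gripper is mounted at the origin on the work surface. World frame = base frame: x ahead of the robot, y to its left, z up, the work surface at z = 0. Lengths are in mm, angles in rad, forces in N, time in s.
With the tool pointing down it reaches from about 400 to 925 mm from the base axis. Payload 12.5 kg.
Tool frame: the origin (TCP) lies on the mounting face of the last link; the fingertips stand 190 mm ahead of it and the grasp point (between the pads) lies 171 mm ahead of it (env.grasp_offset is the distance from the TCP to the grasp point, in mm); z points along the fingers, y is the direction in which the jaws open and shut (so a half turn about z gives the same grasp; the last joint's range is limited). The gripper opens to 95 mm and grips with 3 to 60 N. Pads are 20 mm wide; open, the fingers measure 119 mm over their backs; the gripper's body (75 mm by 180 mm) begins 59 mm behind the grasp point.
Start: joints at [-1.339, 0.491, 1.559, -0, 1.092, -0.106], TCP at [207.152, -589.672, 404.761] pointing down, gripper open.
Joint ranges: [-3.1, 3.1], [-0.84, 2.19], [0.05, 2.79], [-1.13, 4.28], [0.06, 2.93], [-2.69, 2.69]. Speed limits (rad/s): [2.22, 2.22, 2.79, 3.14, 3.14, 3.14].

INTERFACE

Orientations are given as [roll, pitch, yaw] about the fixed x, y, z axes, in that order (R = Rz(yaw) Ry(pitch) Rx(roll)).
In Python, from cell import env, viewer gives the robot as it stands.
- The arm moves only by the tool play_rows, never from a script. Its argument "increments" is a list of rows, each an object of numbers: "dx", "dy", "dz": the shift along the tool's x, y, z in mm; "rx", "ry", "rz": the turn, a rotation vector about the tool's x, y, z in units of 6 degrees (1.0 is 6 degrees). A call has 1 to 8 rows; each row is the pose to reach, as a shift and turn from the pose measured when the call began, along the tool's axes at that moment; what a row does not reach only later rows make up. A row lasts 1/12 s, in which the tool goes at most 41.7 mm and 7.16 degrees, less where a joint would pass 70% of its speed; a pose out of reach is approached as far as the arm can. A call with a gripper value outside its range is refused whole. "fingers" is the opening, from 0 (shut) to 1 (fully open), set as the call begins (left out, the last holds). The fingers move at their own pace and stop on an object; the grip force is fixed at half the most. Time passes only in rows, so rows that repeat a pose let the fingers close. It gives the time, the measured TCP pose, the force and the opening at its end, in the units of the state.
- env.state(): the state, without advancing time (a new reading comes with each control period).
- viewer.read_camera(name): name is "side" or "top" or "wrist"; returns a dict with "image" (400x640x3 uint8, red, green, blue), "fx", "fy", "cx", "cy" (pixels), "k1" (the pictures are not rectified: a ray, as slopes to the right and down, at radius r is drawn at 1 + k1 r^2 times it, then the intrinsics apply), "rvec" (rotation vector, rad) and "tvec" (3), from world to camera coordinates, as OpenCV has them. Camera axes: x right, y down, z forward; pixel columns grow to the right and rows downward; lengths in mm; the calibration is good to about 2 mm. A picture is of the moment at which its call begins. There is no depth.
- env.job_done(): hands the job in, once; it reports no verdict.
The state is a dict: "t": time; "joints": joint angles; "qvel": joint speeds; "tau": joint torques, N m; "eef_pos": TCP position; "tcp_rot": TCP orientation; "ft_force": force on the tool from outside, world axes, zero at the start; "moment": the same for the moment, N m; "opening": opening from 0.0 (shut) to 1.0 (fully open).
Only numpy, scipy, OpenCV 4.12 (cv2) and the standard library are available. Lean on these libraries where they do the work, as an engineer would, in place of code of your own. Each camera call takes 0.05 s, during which the arm holds its last target.

## Working session

There is one attempt and no reset: what is moved stays moved. The work goes in short steps, Python scripts to look and compute and a tool call to move; the robot and the scene stay as the last step left them, time stands still between calls to the robot, and variables do not carry over. Pictures are saved under pics/ and viewed, and the job is handed in when it is done.

Besides the shell and the picture viewer there is one more tool, called as a command line: name --argument value ..., lists and objects as JSON in quotes. play_rows: Moves the arm, as the interface text tells. Its arguments: {"type":"object","properties":{"increments":{"type":"array","items":{"type":"object","properties":{"dx":{"type":"number"},"dy":{"type":"number"},"dz":{"type":"number"},"rx":{"type":"number"},"ry":{"type":"number"},"rz":{"type":"number"}}}},"fingers":{"type":"number"}},"required":["increments"]}

```bash
ls; mkdir -p pics
cat > h.py <<'E'
import numpy as np,cv2
from cell import env,viewer
def grab(n,tag):
    c=viewer.read_camera(n); cv2.imwrite(f'pics/{tag}.png',c['image'][:,:,::-1])
    np.savez(f'pics/{tag}.npz',**{k:np.array(v) for k,v in c.items()}); return c
def load(tag): return dict(np.load(f'pics/{tag}.npz'))
def K(c): return np.array([[c['fx'],0,c['cx']],[0,c['fy'],c['cy']],[0,0,1.]],float),np.array([c['k1'],0,0,0],float)
def proj(c,P):
    k,d=K(c); return cv2.projectPoints(np.array(P,float).reshape(-1,1,3),np.array(c['rvec'],float),np.array(c['tvec'],float),k,d)[0].reshape(-1,2)
def onz(c,px,z):
    k,d=K(c); u=cv2.undistortPoints(np.array(px,float).reshape(-1,1,2),k,d).reshape(-1,2)
    R=cv2.Rodrigues(np.array(c['rvec'],float))[0]; t=np.array(c['tvec'],float).ravel(); C=-R.T@t
    r=np.c_[u,np.ones(len(u))]@R; z=np.broadcast_to(z,len(u)); return C+r*((z-C[2])/r[:,2])[:,None]
def crop(tag,x0,y0,x1,y1,s,out):
    im=cv2.imread(f'pics/{tag}.png')[y0:y1,x0:x1]; cv2.imwrite(f'pics/{out}.png',cv2.resize(im,None,fx=s,fy=s,interpolation=cv2.INTER_CUBIC))
E
python3 - <<'E'
from h import *
for n in ['side','top','wrist']:
    c=grab(n,n+'0'); R=cv2.Rodrigues(np.array(c['rvec'],float))[0]; print(n,c['fx'],c['k1'],-R.T@np.array(c['tvec']).ravel())
s=env.state(); print(s)
E
```

```text
pics
side 392.5703384269551 0.0253520039973211 [447.08579854 959.83568401 794.08065786]
top 413.8572333288944 -0.01339760245937391 [ 399.1052505   -48.68408546 1326.15611087]
wrist 283.5604213036203 0.005729588546882238 [ 272.64818931 -565.72281784  385.10041146]
{'t': 0.15, 'joints': array([-1.33859771e+00,  4.91381563e-01,  1.55925720e+00,  2.66325407e-05,
        1.09169739e+00, -1.05581327e-01]), 'qvel': array([ 0.0014293 , -0.00187976, -0.00214721, -0.00094353,  0.00193925,
        0.00018516]), 'tau': array([ 1.29818982e-03, -6.12898922e+01, -2.58277398e+01,  6.92751026e-02,
        4.73744539e-02, -7.22082950e-05]), 'eef_pos': array([ 207.15276047, -589.66100905,  404.3384987 ]), 'tcp_rot': array([-3.14085578e+00, -1.01847235e-04,  3.37767621e-01]), 'ft_force': array([ 0.25210659,  0.0112217 , -0.46199868]), 'moment': array([ 0.02401792,  0.02358949, -0.03968005]), 'opening': 1.002545338333756}
```

View pics/top0.png

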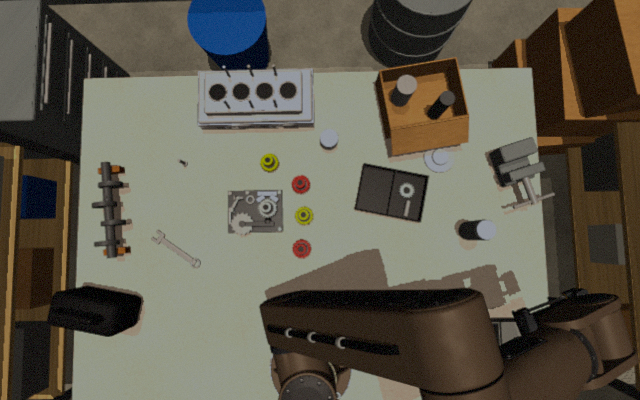

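View pics/side0.png

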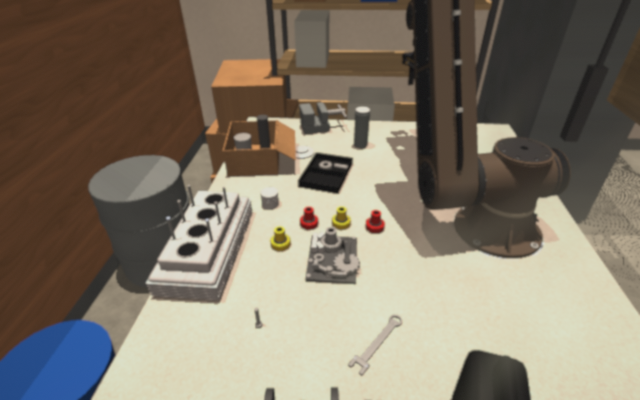

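View pics/wrist0.png

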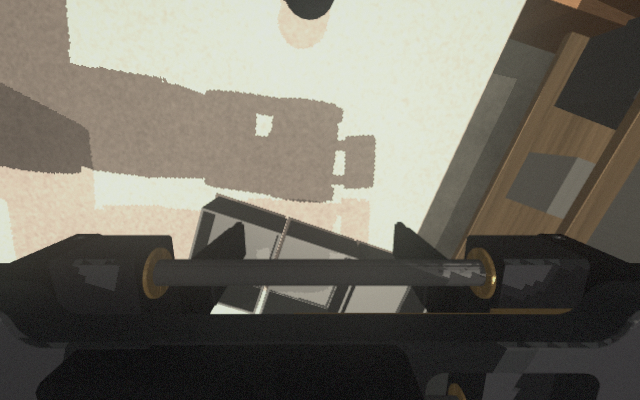

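Run:
```python
from h import *
crop('top0',215,180,325,260,7,'c1'); crop('side0',290,210,400,290,7,'c2'); crop('top0',345,155,435,230,7,'c3')
c=load('top0'); print(onz(c,[[228,190],[282,190],[282,233],[228,233],[267,208]],[12,12,12,12,60]))
```

```text
[[557.06222678 255.60609074  12.        ]
 [553.44204766  81.99789572  12.        ]
 [416.31330083  83.44274244  12.        ]
 [419.53621666 255.2721159   12.        ]
 [493.09228983 123.97287654  60.        ]]
```

View pics/c1.png

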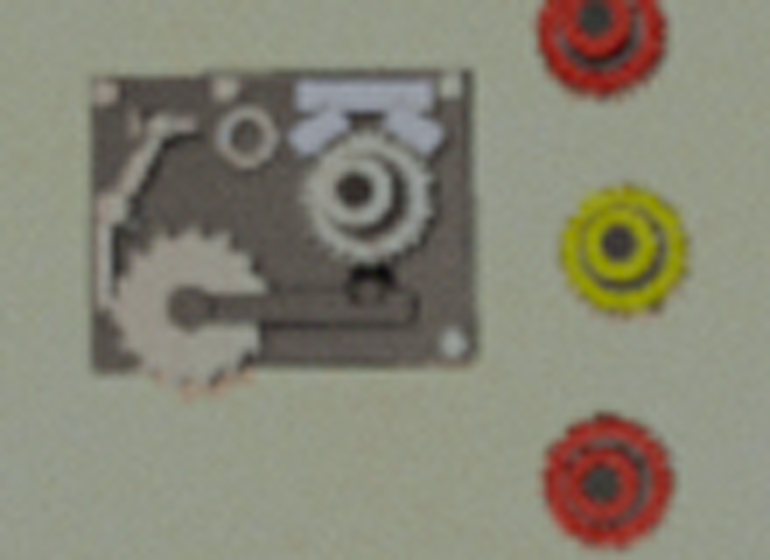

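View pics/c2.png

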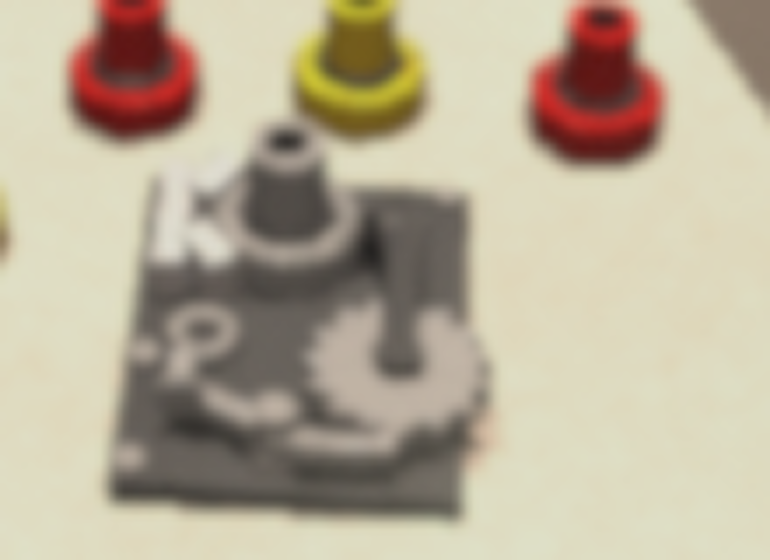

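View pics/c3.png

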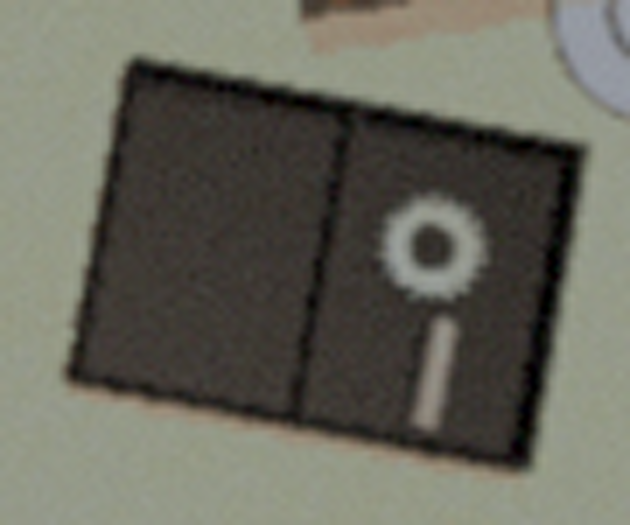

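The top view shows the clamp around (255,210). Candidates for the gear:
- grey, clamped: hub at (266,207)
- red: (301,184) and (302,248)
- yellow: (269,162) and (304,215)
- small gear in the tray: (407,190)

The grey one between the V anvil and the rubber pad is the target. Clamp +x points towards the top of the image and +y to the left, so the clamp yaw is about 0.

Run:
```python
from h import *
from scipy.optimize import least_squares
t=load('top0'); s=load('side0')
def fit(T,S,P,w=None):
    P=np.array(P,float)
    def w(p):
        c,s_=np.cos(p[2]),np.sin(p[2]); return np.c_[p[0]+c*P[:,0]-s_*P[:,1],p[1]+s_*P[:,0]+c*P[:,1],P[:,2]]
    def f(p):
        W=w(p);r=[]
        for c,O in((t,T),(s,S)):
            if O is None: continue
            m=~np.isnan(O[:,0]); r.append((proj(c,W)[m]-O[m]).ravel())
        return np.concatenate(r)
    return f,w
n=[np.nan]*2
P=[[60,130,12],[60,-45,12],[-75,-45,12],[-75,130,12],[-48,80,40],[0,0,60]]
T=np.array([[93,75],[470,68],[475,362],[93,370],[190,307],[355,192]])/7+[215,180]-0.43
S=np.array([[112,488],n,[468,195],[462,510],[400,350],[287,140]])/7+[290,210]-0.43
f0=None
for a,b,l in((T,None,'top'),(None,S,'side'),(T,S,'both')):
    f,w=fit(a,b,P); r=least_squares(f,[490,125,0],x_scale=[1,1,.01]); print(l,r.x,r.fun.round(1))
p=r.x; np.save('clamp.npy',p)
f,w=fit(T,S,[[34,114,32],[34,97,32],[-3,114,32],[0,0,60]]);W=w(p);print(W, proj(t,W),proj(s,W))
# tray
P=[[-75,-105,30],[75,-105,30],[75,105,30],[-75,105,30]]
T=np.array([[530,468],[586,150],[130,62],[70,382]])/7+[345,155]-0.43
f,w=fit(T,None,P); r=least_squares(f,[500,-150,0],x_scale=[1,1,.01]);print('tray',r.x,r.fun.round(1))
np.save('tray.npy',r.x); 
f,w2=fit(T,None,[[0,51,4]]);print(w2(r.x))
f,w3=fit(T,None,P);print(proj(s,w3(r.x)))
```

```text
top [4.96333897e+02 1.27046865e+02 2.75536662e-03] [-0.4  0.1  0.2 -0.2  0.1  0.1 -0.3  0.1 -0.3 -0.   0.7 -0. ]
side [4.95399050e+02 1.25304338e+02 3.94783469e-03] [-0.8 -1.   0.3 -0.9  0.6 -1.  -0.  -0.2  0.1  3.5]
both [4.95884711e+02 1.26419817e+02 4.52455759e-03] [-0.2  0.3  0.4 -0.1  0.3  0.2 -0.1  0.3 -0.1  0.2  0.9  0.1 -1.1 -0.7
  0.1 -0.7  0.4 -0.7 -0.2  0.1 -0.1  3.7]
[[529.36856548 240.57248431  32.        ]
 [529.4454827  223.57265832  32.        ]
 [492.36894421 240.40507625  32.        ]
 [495.88471131 126.41981676  60.        ]] [[231.26156942 197.8956116 ]
 [236.62895903 197.76157442]
 [231.29409698 209.60159507]
 [266.19959104 207.10955284]] [[314.80072763 269.33458043]
 [315.39937438 264.64312552]
 [328.8355346  270.15651365]
 [330.46638779 233.31071555]]
tray [ 5.36747023e+02 -2.64364366e+02 -2.11884185e-01] [ 0.3  0.8  0.2 -0.6 -0.2 -0.4 -0.3  0.2]
[[ 547.47244122 -214.50490911    4.        ]]
[[352.90499746 157.51442221]
 [315.57392685 152.03764548]
 [297.40955239 180.49176414]
 [338.70295734 187.42560116]]
```

Residuals agree, except that the hub top should be at z = 72, because the gear stands on the 12 mm plate. I'll refit and plan the approach.

```bash
cat >> h.py <<'E'
from scipy.spatial.transform import Rotation as Ro
def delta(x,y,z,yaw=0.0):
    s=env.state(); p=np.array(s['eef_pos']); R=Ro.from_euler('xyz',s['tcp_rot'])
    d=R.inv().apply(np.array([x,y,z])-p); rv=(R.inv()*Ro.from_euler('xyz',[np.pi,0,yaw])).as_rotvec()/np.radians(6)
    print('t',round(s['t'],2),'pos',p.round(1),'d',d.round(1),'r',rv.round(2),'F',np.round(s['ft_force'],1))
E
python3 - <<'E'
from h import *
from scipy.optimize import least_squares
t=load('top0'); s=load('side0'); n=[np.nan]*2
P=np.array([[60,130,12],[60,-45,12],[-75,-45,12],[-75,130,12],[-48,80,40],[0,0,72]],float)
T=np.array([[93,75],[470,68],[475,362],[93,370],[190,307],[355,192]])/7+[215,180]-0.43
S=np.array([[112,488],n,[468,195],[462,510],[400,350],[287,140]])/7+[290,210]-0.43
def w(p,P):
    c,s_=np.cos(p[2]),np.sin(p[2]); return np.c_[p[0]+c*P[:,0]-s_*P[:,1],p[1]+s_*P[:,0]+c*P[:,1],P[:,2]]
m=~np.isnan(S[:,0])
f=lambda p:np.r_[(proj(t,w(p,P))-T).ravel(),(proj(s,w(p,P))-S)[m].ravel()]
r=least_squares(f,[490,125,0],x_scale=[1,1,.01]);print(r.x,r.fun.round(1));np.save('clamp.npy',r.x)
print(w(r.x,np.array([[34,114,32],[34,97,32],[0,0,72.]])))
delta(540,-200,404);
E
```

```text
[4.95790647e+02 1.27042911e+02 4.84261208e-03] [-0.4  0.3  0.2 -0.1  0.1  0.2 -0.3  0.4 -0.3  0.2  0.2 -0.1 -1.  -0.5
  0.1 -0.5  0.5 -0.6 -0.2  0.3 -0.   0.7]
[[529.23819271 241.20622288  32.        ]
 [529.32051679 224.20642221  32.        ]
 [495.79064699 127.04291141  72.        ]]
t 0.15 pos [ 207.2 -589.7  404.3] d [ 443.2 -257.3    0.6] r [-0.01  0.    3.23] F [ 0.3  0.  -0.5]
```

play_rows --increments '[{"dx": 40, "dy": -20, "rz": 0.5}, {"dx": 76, "dy": -40, "rz": 1}, {"dx": 110, "dy": -60, "rz": 1.5}, {"dx": 145, "dy": -80, "rz": 2}, {"dx": 180, "dy": -100, "rz": 2.5}, {"dx": 215, "dy": -122, "rz": 3.2}, {"dx": 250, "dy": -145, "rz": 3.2}, {"dx": 285, "dy": -165, "rz": 3.2}]' --fingers 0

```text
invalid input
```

Run:
```python
from h import *
delta(525,200,370)
```

```text
t 0.15 pos [ 207.2 -589.7  404.3] d [ 561.6 -639.7   34.9] r [-0.01  0.    3.23] F [ 0.3  0.  -0.5]
```

play_rows --increments '[{"dx": 40, "dy": -20, "dz": 0, "rx": 0, "ry": 0, "rz": 0.5}, {"dx": 76, "dy": -40, "dz": 0, "rx": 0, "ry": 0, "rz": 1}, {"dx": 110, "dy": -60, "dz": 0, "rx": 0, "ry": 0, "rz": 1.5}, {"dx": 145, "dy": -80, "dz": 0, "rx": 0, "ry": 0, "rz": 2}, {"dx": 180, "dy": -100, "dz": 0, "rx": 0, "ry": 0, "rz": 2.5}, {"dx": 215, "dy": -122, "dz": 0, "rx": 0, "ry": 0, "rz": 3.2}, {"dx": 250, "dy": -145, "dz": 0, "rx": 0, "ry": 0, "rz": 3.2}, {"dx": 285, "dy": -165, "dz": 0, "rx": 0, "ry": 0, "rz": 3.2}]' --fingers 0

```text
t: 0.82
eef_pos: [422.1, -337.6, 404.4]
tcp_rot: [-3.141, 0.0, 0.002]
ft_force: [0.6, -1.1, 0.8]
opening: 0.497
```

Run:
```python
from h import *
delta(525,200,370)
```

```text
t 0.82 pos [ 422.1 -337.6  404.4] d [ 104.  -537.3   35. ] r [-0.01  0.    0.02] F [ 0.6 -1.1  0.8]
```

play_rows --increments '[{"dx": 20, "dy": -36, "dz": 0, "rx": 0, "ry": 0, "rz": 0}, {"dx": 40, "dy": -72, "dz": 0, "rx": 0, "ry": 0, "rz": 0}, {"dx": 60, "dy": -108, "dz": 0, "rx": 0, "ry": 0, "rz": 0}, {"dx": 75, "dy": -145, "dz": 0, "rx": 0, "ry": 0, "rz": 0}, {"dx": 90, "dy": -182, "dz": 0, "rx": 0, "ry": 0, "rz": 0}, {"dx": 100, "dy": -220, "dz": 0, "rx": 0, "ry": 0, "rz": 0}, {"dx": 104, "dy": -258, "dz": 0, "rx": 0, "ry": 0, "rz": 0}, {"dx": 104, "dy": -297, "dz": 0, "rx": 0, "ry": 0, "rz": 0}]' --fingers 0

```text
t: 1.48
eef_pos: [525.9, -38.5, 404.4]
tcp_rot: [-3.14, 0.0, 0.002]
ft_force: [1.1, -0.8, 0.4]
opening: 0.007
```

play_rows --increments '[{"dx": 0, "dy": -38, "dz": 5, "rx": 0, "ry": 0, "rz": 0}, {"dx": 0, "dy": -76, "dz": 10, "rx": 0, "ry": 0, "rz": 0}, {"dx": 0, "dy": -114, "dz": 15, "rx": 0, "ry": 0, "rz": 0}, {"dx": 0, "dy": -150, "dz": 20, "rx": 0, "ry": 0, "rz": 0}, {"dx": 0, "dy": -185, "dz": 25, "rx": 0, "ry": 0, "rz": 0}, {"dx": 0, "dy": -215, "dz": 30, "rx": 0, "ry": 0, "rz": 0}, {"dx": 0, "dy": -240, "dz": 35, "rx": 0, "ry": 0, "rz": 0}, {"dx": 0, "dy": -240, "dz": 35, "rx": 0, "ry": 0, "rz": 0}]' --fingers 0

```text
t: 2.15
eef_pos: [524.8, 205.1, 368.6]
tcp_rot: [-3.14, 0.002, 0.005]
ft_force: [-0.2, -0.2, -0.4]
opening: 0.008
```

Run:
```python
from h import *
delta(529,285,226); c=grab('wrist','w1'); R=cv2.Rodrigues(np.array(c['rvec'],float))[0]; print(-R.T@np.array(c['tvec']).ravel(),R[2]); print(env.state()['joints'],env.state()['opening'])
```

```text
t 2.15 pos [524.8 205.1 368.6] d [  4.8 -79.7 142.7] r [-0.01  0.02  0.05] F [-0.2 -0.2 -0.4]
[594.20332265 206.63589032 349.3427276 ] [-2.48433430e-01 -1.69260142e-04 -9.68648957e-01]
[2.52203600e-01 4.43359832e-01 1.75445267e+00 1.55696965e-03
 9.45213325e-01 1.81678324e+00] 0.008990307220510066
```

View pics/w1.png

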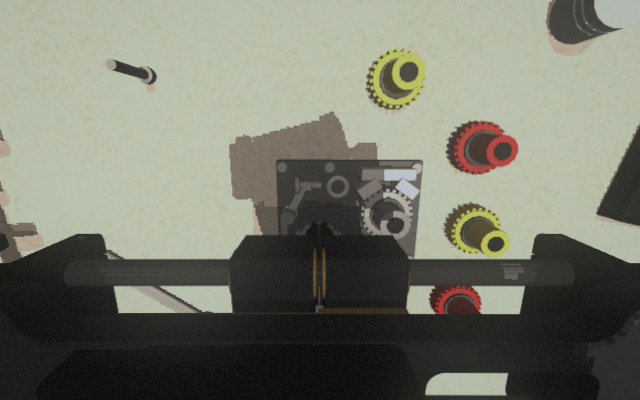

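Run:
```python
from h import *
crop('w1',265,150,435,250,4.6,'c4')
p=np.load('clamp.npy');c=load('w1')
def w(p,P):
    P=np.array(P,float);c,s_=np.cos(p[2]),np.sin(p[2]); return np.c_[p[0]+c*P[:,0]-s_*P[:,1],p[1]+s_*P[:,0]+c*P[:,1],P[:,2]]
q=proj(c,w(p,[[60,130,12],[60,-45,12],[0,0,72],[34,97,32],[34,114,32],[34,114,22]]));print(((q-[265,150])*4.6).round())
```

```text
[[ 52.  51.]
 [731.  52.]
 [601. 350.]
 [177. 166.]
 [108. 166.]
 [113. 158.]]
```

View pics/c4.png

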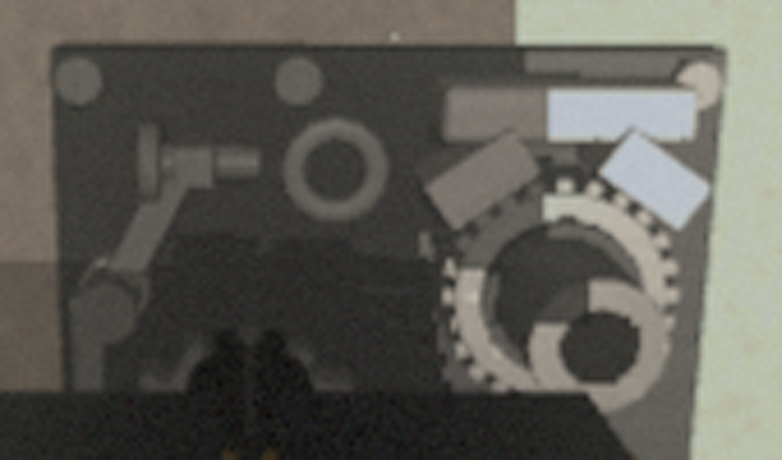

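The disc's +y face is at crop column about 138, which puts it at clamp y ≈ 106.6 (world y ≈ 234). It lies within the expected ±10 mm. I'll go down on the +y side with 4 mm of +x bias so the finger stays clear of the pawl bar.

play_rows --increments '[{"dx": 4, "dy": -35, "dz": 0, "rx": 0, "ry": 0, "rz": 0}, {"dx": 8, "dy": -65, "dz": 0, "rx": 0, "ry": 0, "rz": 0}, {"dx": 9, "dy": -80, "dz": 10, "rx": 0, "ry": 0, "rz": 0}, {"dx": 9, "dy": -80, "dz": 45, "rx": 0, "ry": 0, "rz": 0}, {"dx": 9, "dy": -80, "dz": 80, "rx": 0, "ry": 0, "rz": 0}, {"dx": 9, "dy": -80, "dz": 105, "rx": 0, "ry": 0, "rz": 0}, {"dx": 9, "dy": -80, "dz": 120, "rx": 0, "ry": 0, "rz": 0}, {"dx": 9, "dy": -80, "dz": 120, "rx": 0, "ry": 0, "rz": 0}]' --fingers 0

```text
t: 2.87
eef_pos: [532.9, 282.3, 245.4]
tcp_rot: [3.14, 0.007, 0.005]
ft_force: [-0.5, 0.2, -0.7]
opening: 0.007
```

Run:
```python
from h import *
delta(533,270,217,0.005)
```

```text
t 2.87 pos [532.9 282.3 245.4] d [ 0.3 12.3 28.4] r [ 0.01  0.07 -0.  ] F [-0.5  0.2 -0.7]
```

play_rows --increments '[{"dx": 0, "dy": 3, "dz": 12, "rx": 0, "ry": 0.07, "rz": 0}, {"dx": 0, "dy": 6, "dz": 22, "rx": 0, "ry": 0.07, "rz": 0}, {"dx": 0, "dy": 9, "dz": 28, "rx": 0, "ry": 0.07, "rz": 0}, {"dx": 0, "dy": 12, "dz": 28, "rx": 0, "ry": 0.07, "rz": 0}, {"dx": 0, "dy": 12, "dz": 28, "rx": 0, "ry": 0.07, "rz": 0}]' --fingers 0

```text
t: 3.28
eef_pos: [532.9, 269.6, 217.8]
tcp_rot: [3.14, -0.0, 0.004]
ft_force: [-0.2, -0.4, 0.8]
opening: 0.003
```

Run:
```python
from h import *
grab('wrist','w2');grab('side','s2')
delta(533,256,217,0.005)
crop('s2',260,150,420,290,5,'c5')
```

```text
t 3.38 pos [532.9 270.1 218.2] d [-0.  14.1  1.2] r [ 0.01 -0.01 -0.01] F [ 0.1 -0.6  0.4]
```

View pics/c5.png

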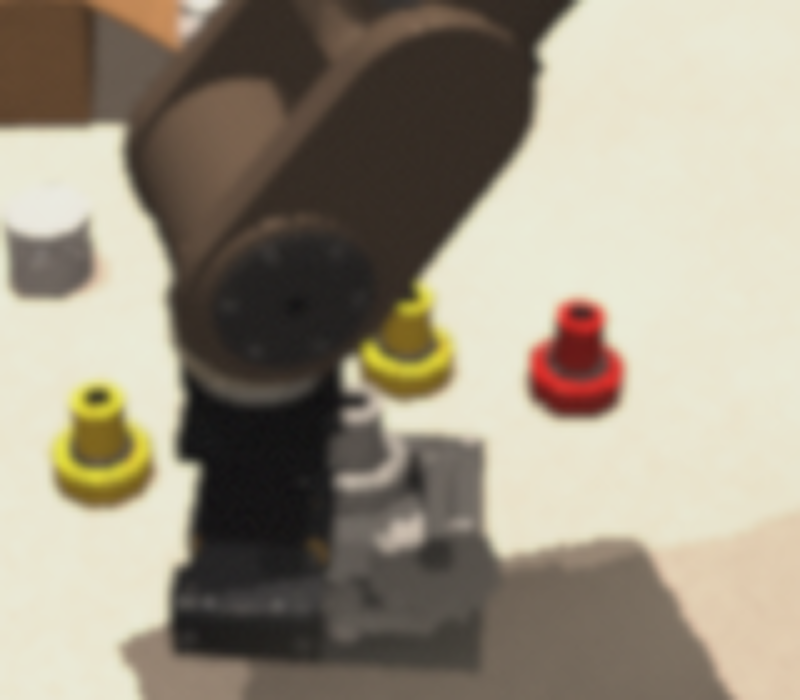

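View pics/w2.png

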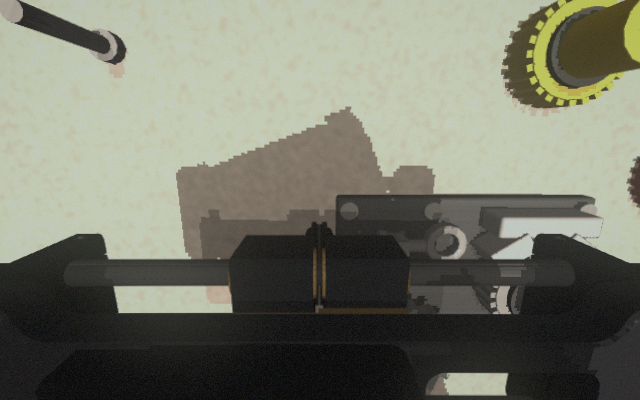

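play_rows --increments '[{"dx": 0, "dy": 3, "dz": 1, "rx": 0, "ry": 0, "rz": 0}, {"dx": 0, "dy": 6, "dz": 1, "rx": 0, "ry": 0, "rz": 0}, {"dx": 0, "dy": 9, "dz": 1, "rx": 0, "ry": 0, "rz": 0}, {"dx": 0, "dy": 11, "dz": 1, "rx": 0, "ry": 0, "rz": 0}, {"dx": 0, "dy": 13, "dz": 1, "rx": 0, "ry": 0, "rz": 0}, {"dx": 0, "dy": 14, "dz": 1, "rx": 0, "ry": 0, "rz": 0}]'

```text
t: 3.88
eef_pos: [533.0, 255.8, 217.2]
tcp_rot: [3.14, -0.001, 0.004]
ft_force: [-1.1, 0.3, -0.1]
opening: 0.002
```

play_rows --increments '[{"dx": 0, "dy": 1, "dz": 0, "rx": 0, "ry": 0, "rz": 0}, {"dx": 0, "dy": 2, "dz": 0, "rx": 0, "ry": 0, "rz": 0}, {"dx": 0, "dy": 3, "dz": 0, "rx": 0, "ry": 0, "rz": 0}]'

```text
t: 4.13
eef_pos: [533.0, 252.8, 217.3]
tcp_rot: [3.141, -0.001, 0.004]
ft_force: [-0.1, -0.1, -0.3]
opening: 0.004
```

play_rows --increments '[{"dx": 0, "dy": 1, "dz": 0, "rx": 0, "ry": 0, "rz": 0}, {"dx": 0, "dy": 2, "dz": 0, "rx": 0, "ry": 0, "rz": 0}]'

```text
t: 4.3
eef_pos: [533.1, 250.7, 217.2]
tcp_rot: [3.14, -0.001, 0.004]
ft_force: [-0.6, -0.3, 0.3]
opening: 0.006
```

play_rows --increments '[{"dx": 0, "dy": 1, "dz": 0, "rx": 0, "ry": 0, "rz": 0}, {"dx": 0, "dy": 2, "dz": 0, "rx": 0, "ry": 0, "rz": 0}]'

```text
t: 4.47
eef_pos: [533.0, 248.6, 217.2]
tcp_rot: [3.14, -0.001, 0.004]
ft_force: [-0.7, -0.1, -0.7]
opening: 0.007
```

play_rows --increments '[{"dx": 0, "dy": 1, "dz": 0, "rx": 0, "ry": 0, "rz": 0}, {"dx": 0, "dy": 1, "dz": 0, "rx": 0, "ry": 0, "rz": 0}]'

```text
t: 4.63
eef_pos: [533.1, 247.4, 217.2]
tcp_rot: [3.14, -0.001, 0.004]
ft_force: [-0.4, -0.6, 0.3]
opening: 0.005
```

play_rows --increments '[{"dx": 0, "dy": 1, "dz": 0, "rx": 0, "ry": 0, "rz": 0}, {"dx": 0, "dy": 1, "dz": 0, "rx": 0, "ry": 0, "rz": 0}]'

```text
t: 4.8
eef_pos: [533.1, 246.3, 217.2]
tcp_rot: [3.14, -0.001, 0.004]
ft_force: [0.1, 1.0, 0.6]
opening: 0.005
```

play_rows --increments '[{"dx": 0, "dy": 1, "dz": 0, "rx": 0, "ry": 0, "rz": 0}, {"dx": 0, "dy": 1, "dz": 0, "rx": 0, "ry": 0, "rz": 0}]'

```text
t: 4.97
eef_pos: [533.1, 245.2, 217.2]
tcp_rot: [3.14, -0.001, 0.004]
ft_force: [-0.4, -0.4, 0.3]
opening: 0.005
```

play_rows --increments '[{"dx": 0, "dy": 1, "dz": 0, "rx": 0, "ry": 0, "rz": 0}, {"dx": 0, "dy": 1, "dz": 0, "rx": 0, "ry": 0, "rz": 0}]'

```text
t: 5.13
eef_pos: [533.1, 244.1, 217.2]
tcp_rot: [3.14, -0.001, 0.004]
ft_force: [-0.0, -0.2, -0.5]
opening: 0.003
```

play_rows --increments '[{"dx": 0, "dy": 1, "dz": 0, "rx": 0, "ry": 0, "rz": 0}, {"dx": 0, "dy": 1, "dz": 0, "rx": 0, "ry": 0, "rz": 0}]'

```text
t: 5.3
eef_pos: [533.1, 242.9, 217.2]
tcp_rot: [3.14, -0.001, 0.004]
ft_force: [0.3, -0.1, -0.1]
opening: 0.005
```

play_rows --increments '[{"dx": 0, "dy": 1, "dz": 0, "rx": 0, "ry": 0, "rz": 0}, {"dx": 0, "dy": 1, "dz": 0, "rx": 0, "ry": 0, "rz": 0}]'

```text
t: 5.47
eef_pos: [533.1, 241.8, 217.2]
tcp_rot: [3.14, -0.001, 0.004]
ft_force: [0.1, -1.0, 0.2]
opening: 0.008
```

play_rows --increments '[{"dx": 0, "dy": 1, "dz": 0, "rx": 0, "ry": 0, "rz": 0}, {"dx": 0, "dy": 1, "dz": 0, "rx": 0, "ry": 0, "rz": 0}]'

```text
t: 5.63
eef_pos: [533.1, 240.7, 217.2]
tcp_rot: [3.14, -0.001, 0.004]
ft_force: [1.1, 0.4, -0.1]
opening: 0.0
```

play_rows --increments '[{"dx": 0, "dy": 1, "dz": 0, "rx": 0, "ry": 0, "rz": 0}, {"dx": 0, "dy": 1, "dz": 0, "rx": 0, "ry": 0, "rz": 0}]'

```text
t: 5.8
eef_pos: [533.1, 239.8, 217.2]
tcp_rot: [3.141, -0.001, 0.004]
ft_force: [-0.8, 4.0, -0.7]
opening: 0.004
```

Run:
```python
from h import *
grab('wrist','w3');crop('w3',240,180,400,260,5,'c6')
delta(533,240,217,0.005)
```

```text
t 5.85 pos [533.1 239.9 217.2] d [-0.1 -0.1  0.2] r [ 0.01 -0.01 -0.01] F [-0.7  3.6 -0.7]
```

View pics/c6.png

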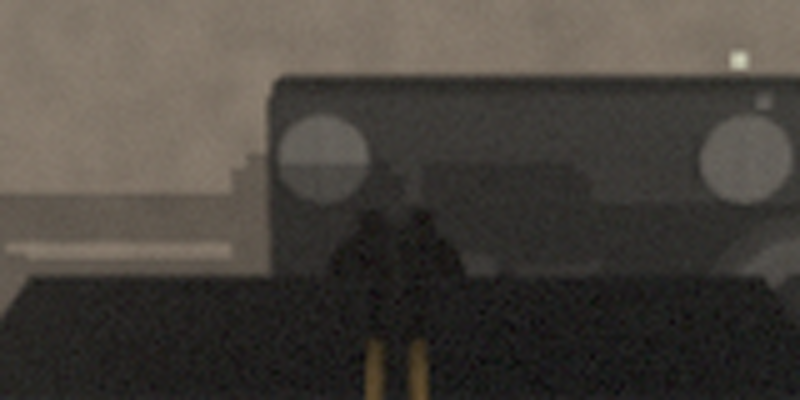

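Contact: Fy = +4 N at TCP y = 239.8, which agrees with the measured face plus about 6 mm of finger. Pushing on in small steps.

play_rows --increments '[{"dx": 0, "dy": 0.5, "dz": 0, "rx": 0, "ry": 0, "rz": 0}, {"dx": 0, "dy": 1, "dz": 0, "rx": 0, "ry": 0, "rz": 0}]'

```text
t: 6.02
eef_pos: [533.0, 239.2, 217.2]
tcp_rot: [3.141, -0.001, 0.004]
ft_force: [-1.6, 9.0, -1.1]
opening: 0.004
```

play_rows --increments '[{"dx": 0, "dy": 0.5, "dz": 0, "rx": 0, "ry": 0, "rz": 0}, {"dx": 0, "dy": 1, "dz": 0, "rx": 0, "ry": 0, "rz": 0}]'

```text
t: 6.18
eef_pos: [532.9, 238.8, 217.2]
tcp_rot: [-3.141, -0.001, 0.003]
ft_force: [-2.0, 9.4, -2.3]
opening: 0.003
```

play_rows --increments '[{"dx": 0, "dy": 0.5, "dz": 0, "rx": 0, "ry": 0, "rz": 0}, {"dx": 0, "dy": 1, "dz": 0, "rx": 0, "ry": 0, "rz": 0}]'

```text
t: 6.35
eef_pos: [532.8, 238.4, 217.2]
tcp_rot: [-3.14, -0.002, 0.003]
ft_force: [-1.4, 9.4, -1.9]
opening: 0.005
```

play_rows --increments '[{"dx": 0, "dy": 0.5, "dz": 0, "rx": 0, "ry": 0, "rz": 0}, {"dx": 0, "dy": 1, "dz": 0, "rx": 0, "ry": 0, "rz": 0}]'

```text
t: 6.52
eef_pos: [532.7, 238.0, 217.2]
tcp_rot: [-3.139, -0.002, 0.003]
ft_force: [-1.6, 9.7, -2.1]
opening: 0.006
```

play_rows --increments '[{"dx": 0, "dy": 0.7, "dz": 0, "rx": 0, "ry": 0, "rz": 0}, {"dx": 0, "dy": 1.2, "dz": 0, "rx": 0, "ry": 0, "rz": 0}]'

```text
t: 6.68
eef_pos: [532.6, 237.5, 217.2]
tcp_rot: [-3.138, -0.002, 0.003]
ft_force: [-1.1, 10.1, -1.3]
opening: 0.005
```

play_rows --increments '[{"dx": 0, "dy": 0.7, "dz": 0, "rx": 0, "ry": 0, "rz": 0}, {"dx": 0, "dy": 1.2, "dz": 0, "rx": 0, "ry": 0, "rz": 0}]'

```text
t: 6.85
eef_pos: [532.5, 237.0, 217.2]
tcp_rot: [-3.137, -0.003, 0.003]
ft_force: [-1.5, 10.6, -1.1]
opening: 0.008
```

play_rows --increments '[{"dx": 0.2, "dy": 0.6, "dz": 0, "rx": -0.01, "ry": 0, "rz": 0}, {"dx": 0.4, "dy": 1.1, "dz": 0, "rx": -0.02, "ry": 0, "rz": 0}]'

```text
t: 7.02
eef_pos: [532.5, 236.6, 217.2]
tcp_rot: [-3.138, -0.002, 0.003]
ft_force: [-3.5, 11.7, -1.0]
opening: 0.008
```

play_rows --increments '[{"dx": 0.2, "dy": 0.6, "dz": 0, "rx": -0.01, "ry": 0, "rz": 0}, {"dx": 0.4, "dy": 1.1, "dz": 0, "rx": -0.02, "ry": 0, "rz": 0}]'

```text
t: 7.18
eef_pos: [532.5, 236.3, 217.1]
tcp_rot: [-3.139, -0.002, 0.002]
ft_force: [-5.5, 12.0, -0.1]
opening: 0.0
```

play_rows --increments '[{"dx": 0, "dy": 0.6, "dz": 0, "rx": -0.01, "ry": 0, "rz": 0}, {"dx": 0, "dy": 1.1, "dz": 0, "rx": -0.02, "ry": 0, "rz": 0}]'

```text
t: 7.35
eef_pos: [532.3, 236.1, 217.1]
tcp_rot: [-3.14, -0.002, 0.002]
ft_force: [-2.6, 11.2, -0.3]
opening: 0.001
```

play_rows --increments '[{"dx": 0, "dy": 0.6, "dz": 0, "rx": -0.01, "ry": 0, "rz": 0}, {"dx": 0, "dy": 1.1, "dz": 0, "rx": -0.02, "ry": 0, "rz": 0}]'

```text
t: 7.52
eef_pos: [532.1, 235.8, 217.2]
tcp_rot: [-3.141, -0.002, 0.002]
ft_force: [-2.1, 12.6, -0.8]
opening: 0.002
```

play_rows --increments '[{"dx": 0, "dy": 0.6, "dz": 0, "rx": 0, "ry": 0, "rz": 0}, {"dx": 0, "dy": 1.1, "dz": 0, "rx": 0, "ry": 0, "rz": 0}]'

```text
t: 7.68
eef_pos: [531.9, 235.4, 217.2]
tcp_rot: [-3.14, -0.002, 0.002]
ft_force: [-2.8, 11.4, -0.4]
opening: 0.001
```

play_rows --increments '[{"dx": 0, "dy": 0.6, "dz": 0, "rx": -0.01, "ry": 0, "rz": 0}, {"dx": 0, "dy": 1, "dz": 0, "rx": -0.01, "ry": 0, "rz": 0}]'

```text
t: 7.85
eef_pos: [531.8, 235.2, 217.2]
tcp_rot: [-3.14, -0.003, 0.001]
ft_force: [-2.1, 12.1, -1.8]
opening: 0.004
```

play_rows --increments '[{"dx": 0, "dy": 0.6, "dz": 0, "rx": -0.01, "ry": 0, "rz": 0}, {"dx": 0, "dy": 1.1, "dz": 0, "rx": -0.02, "ry": 0, "rz": 0}]'

```text
t: 8.02
eef_pos: [531.5, 234.9, 217.2]
tcp_rot: [-3.141, -0.003, 0.001]
ft_force: [-3.8, 9.1, -0.2]
opening: 0.002
```

play_rows --increments '[{"dx": 0, "dy": 0.6, "dz": 0, "rx": -0.01, "ry": 0, "rz": 0}, {"dx": 0, "dy": 0.9, "dz": 0, "rx": -0.01, "ry": 0, "rz": 0}]'

```text
t: 8.18
eef_pos: [531.3, 234.7, 217.2]
tcp_rot: [-3.141, -0.003, 0.001]
ft_force: [-2.9, 8.8, 0.1]
opening: 0.005
```

play_rows --increments '[{"dx": 0, "dy": 0.6, "dz": 0, "rx": -0.01, "ry": 0, "rz": 0}, {"dx": 0, "dy": 1, "dz": 0, "rx": -0.01, "ry": 0, "rz": 0}]'

```text
t: 8.35
eef_pos: [531.1, 234.3, 217.3]
tcp_rot: [-3.141, -0.003, 0.001]
ft_force: [-2.4, 9.8, -0.4]
opening: 0.004
```

play_rows --increments '[{"dx": 0.2, "dy": 0.6, "dz": 0, "rx": 0, "ry": 0, "rz": 0}, {"dx": 0.2, "dy": 0.6, "dz": 0, "rx": 0, "ry": 0, "rz": 0}, {"dx": 0.2, "dy": 0.6, "dz": 0, "rx": 0, "ry": 0, "rz": 0}]'

```text
t: 8.6
eef_pos: [531.1, 234.3, 217.3]
tcp_rot: [-3.14, -0.003, 0.001]
ft_force: [-1.1, 7.6, -0.9]
opening: 0.003
```

Run:
```python
from h import *
delta(533,240,217,0.005)
grab('side','s4');crop('s4',260,200,420,290,5,'c7')
```

```text
t 8.6 pos [531.1 234.3 217.3] d [ 1.9 -5.7  0.3] r [-0.01 -0.03 -0.04] F [-1.1  7.6 -0.9]
```

View pics/c7.png

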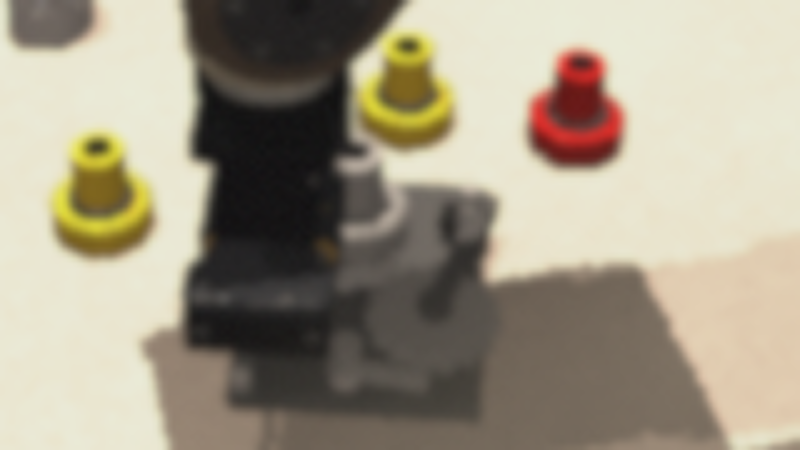

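The swing arm is backing off: its end is now at (465,215) in the crop, leaning to −x. I'll keep holding.

play_rows --increments '[{"dx": 0.1, "dy": 0.7, "dz": 0, "rx": 0, "ry": 0, "rz": 0}, {"dx": 0.1, "dy": 0.7, "dz": 0, "rx": 0, "ry": 0, "rz": 0}, {"dx": 0.1, "dy": 0.7, "dz": 0, "rx": 0, "ry": 0, "rz": 0}, {"dx": 0.1, "dy": 0.7, "dz": 0, "rx": 0, "ry": 0, "rz": 0}, {"dx": 0.1, "dy": 0.7, "dz": 0, "rx": 0, "ry": 0, "rz": 0}]'

```text
t: 9.07
eef_pos: [531.1, 234.2, 217.3]
tcp_rot: [-3.139, -0.003, 0.001]
ft_force: [-2.0, 8.4, -0.5]
opening: 0.002
```

play_rows --increments '[{"dx": 0.1, "dy": 0.6, "dz": 0, "rx": 0, "ry": 0, "rz": 0}, {"dx": 0.1, "dy": 0.6, "dz": 0, "rx": 0, "ry": 0, "rz": 0}, {"dx": 0.1, "dy": 0.6, "dz": 0, "rx": 0, "ry": 0, "rz": 0}, {"dx": 0.1, "dy": 0.6, "dz": 0, "rx": 0, "ry": 0, "rz": 0}, {"dx": 0.1, "dy": 0.6, "dz": 0, "rx": 0, "ry": 0, "rz": 0}, {"dx": 0.1, "dy": 0.6, "dz": 0, "rx": 0, "ry": 0, "rz": 0}]'

```text
t: 9.57
eef_pos: [531.1, 234.1, 217.3]
tcp_rot: [-3.138, -0.003, 0.0]
ft_force: [-1.4, 7.9, -0.5]
opening: 0.005
```

play_rows --increments '[{"dx": 0.1, "dy": 0.6, "dz": 0, "rx": -0.02, "ry": 0, "rz": 0}, {"dx": 0.1, "dy": 0.6, "dz": 0, "rx": -0.025, "ry": 0, "rz": 0}, {"dx": 0.1, "dy": 0.6, "dz": 0, "rx": -0.025, "ry": 0, "rz": 0}, {"dx": 0.1, "dy": 0.6, "dz": 0, "rx": -0.025, "ry": 0, "rz": 0}]'

```text
t: 9.9
eef_pos: [531.0, 234.1, 217.3]
tcp_rot: [-3.14, -0.003, 0.0]
ft_force: [-2.0, 8.5, -1.5]
opening: 0.003
```

play_rows --increments '[{"dx": 0.1, "dy": 0.6, "dz": 0, "rx": -0.015, "ry": 0, "rz": 0}, {"dx": 0.1, "dy": 0.6, "dz": 0, "rx": -0.015, "ry": 0, "rz": 0}, {"dx": 0.1, "dy": 0.6, "dz": 0, "rx": -0.015, "ry": 0, "rz": 0}, {"dx": 0.1, "dy": 0.6, "dz": 0, "rx": -0.015, "ry": 0, "rz": 0}, {"dx": 0.1, "dy": 0.6, "dz": 0, "rx": -0.015, "ry": 0, "rz": 0}, {"dx": 0.1, "dy": 0.6, "dz": 0, "rx": -0.015, "ry": 0, "rz": 0}]'

```text
t: 10.4
eef_pos: [530.9, 234.1, 217.3]
tcp_rot: [-3.141, -0.003, 0.0]
ft_force: [-1.6, 9.0, -1.4]
opening: 0.004
```

Run:
```python
from h import *
grab('side','s5');crop('s5',260,200,420,290,5,'c8')
```

```text
(no output)
```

View pics/c8.png

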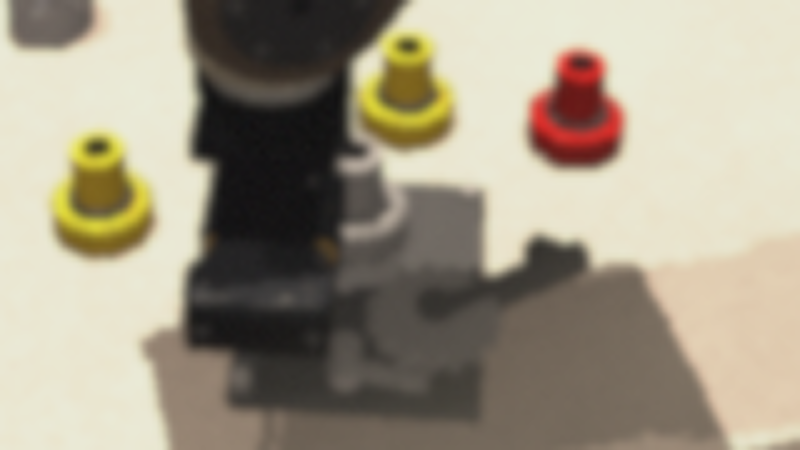

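play_rows --increments '[{"dx": 0.1, "dy": 0.6, "dz": 0, "rx": -0.01, "ry": 0, "rz": 0}, {"dx": 0.1, "dy": 0.6, "dz": 0, "rx": -0.01, "ry": 0, "rz": 0}, {"dx": 0.1, "dy": 0.6, "dz": 0, "rx": -0.01, "ry": 0, "rz": 0}, {"dx": 0.1, "dy": 0.6, "dz": 0, "rx": -0.01, "ry": 0, "rz": 0}, {"dx": 0.1, "dy": 0.6, "dz": 0, "rx": -0.01, "ry": 0, "rz": 0}, {"dx": 0.1, "dy": 0.6, "dz": 0, "rx": -0.01, "ry": 0, "rz": 0}, {"dx": 0.1, "dy": 0.6, "dz": 0, "rx": -0.01, "ry": 0, "rz": 0}, {"dx": 0.1, "dy": 0.6, "dz": 0, "rx": -0.01, "ry": 0, "rz": 0}]'

```text
t: 11.12
eef_pos: [530.9, 234.2, 217.3]
tcp_rot: [-3.141, -0.003, -0.0]
ft_force: [-1.3, 9.9, -0.9]
opening: 0.002
```

Run:
```python
from h import *
c=grab('side','s6');crop('s6',260,200,420,290,5,'c9')
p=np.load('clamp.npy')
x=onz(c,np.array([[585,255],[543,238]])/5+[260,200],34);print(x-[p[0],p[1],0])
```

```text
[[-130.91583288   32.76322872   34.        ]
 [-108.05326297   21.09604978   34.        ]]
```

View pics/c9.png

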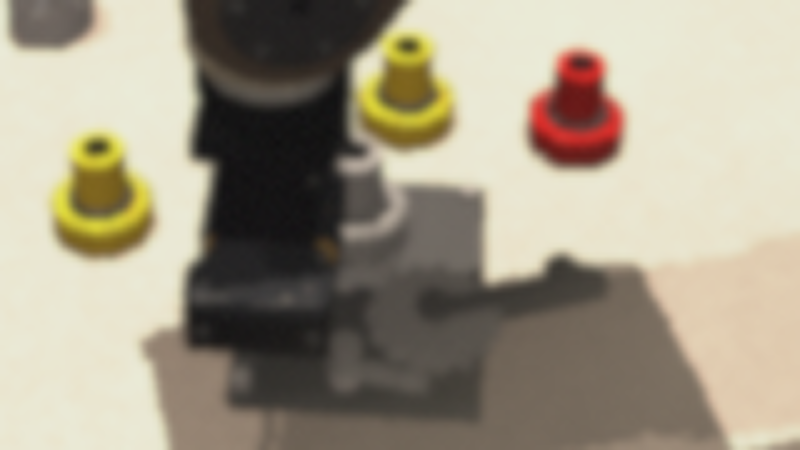

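Still moving: the tip went from (585,255) to (607,282). I'll hold longer until it stops.

play_rows --increments '[{"dx": 0.1, "dy": 0.6, "dz": 0, "rx": -0.01, "ry": 0, "rz": 0}, {"dx": 0.1, "dy": 0.6, "dz": 0, "rx": -0.01, "ry": 0, "rz": 0}, {"dx": 0.1, "dy": 0.6, "dz": 0, "rx": -0.01, "ry": 0, "rz": 0}, {"dx": 0.1, "dy": 0.6, "dz": 0, "rx": -0.01, "ry": 0, "rz": 0}, {"dx": 0.1, "dy": 0.6, "dz": 0, "rx": -0.01, "ry": 0, "rz": 0}, {"dx": 0.1, "dy": 0.6, "dz": 0, "rx": -0.01, "ry": 0, "rz": 0}, {"dx": 0.1, "dy": 0.6, "dz": 0, "rx": -0.01, "ry": 0, "rz": 0}, {"dx": 0.1, "dy": 0.6, "dz": 0, "rx": -0.01, "ry": 0, "rz": 0}]'

```text
t: 11.83
eef_pos: [530.8, 234.2, 217.3]
tcp_rot: [-3.141, -0.004, -0.0]
ft_force: [-1.3, 9.3, -1.0]
opening: 0.002
```

Run:
```python
from h import *
c=grab('side','s7');crop('s7',260,200,420,290,5,'c10')
p=np.load('clamp.npy')
x=onz(c,np.array([[607,282],[607,292]])/5+[260,200],34);print(x-[p[0],p[1],0])
```

```text
[[-142.16233995   52.82840723   34.        ]
 [-141.87011735   60.46841595   34.        ]]
```

View pics/c10.png

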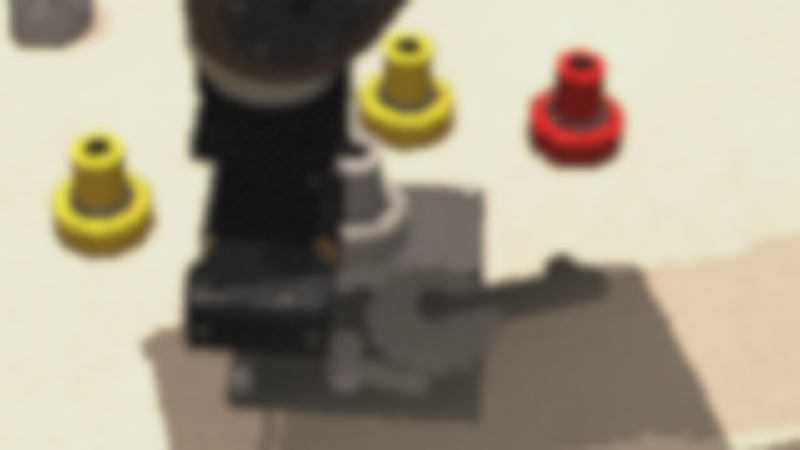

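play_rows --increments '[{"dx": 0.1, "dy": 0.6, "dz": 0, "rx": -0.01, "ry": 0, "rz": 0}, {"dx": 0.1, "dy": 0.6, "dz": 0, "rx": -0.01, "ry": 0, "rz": 0}, {"dx": 0.1, "dy": 0.6, "dz": 0, "rx": -0.01, "ry": 0, "rz": 0}, {"dx": 0.1, "dy": 0.6, "dz": 0, "rx": -0.01, "ry": 0, "rz": 0}, {"dx": 0.1, "dy": 0.6, "dz": 0, "rx": -0.01, "ry": 0, "rz": 0}, {"dx": 0.1, "dy": 0.6, "dz": 0, "rx": -0.01, "ry": 0, "rz": 0}, {"dx": 0.1, "dy": 0.6, "dz": 0, "rx": -0.01, "ry": 0, "rz": 0}, {"dx": 0.1, "dy": 0.6, "dz": 0, "rx": -0.01, "ry": 0, "rz": 0}]'

```text
t: 12.55
eef_pos: [530.8, 234.2, 217.3]
tcp_rot: [-3.141, -0.004, -0.001]
ft_force: [-2.4, 7.9, -1.7]
opening: 0.008
```

Run:
```python
from h import *
c=grab('side','s8');crop('s8',260,200,420,290,5,'c11')
print(np.abs(cv2.imread('pics/c11.png').astype(int)-cv2.imread('pics/c10.png')).mean(2)[180:330,480:640].max())
```

```text
2.0
```

View pics/c11.png

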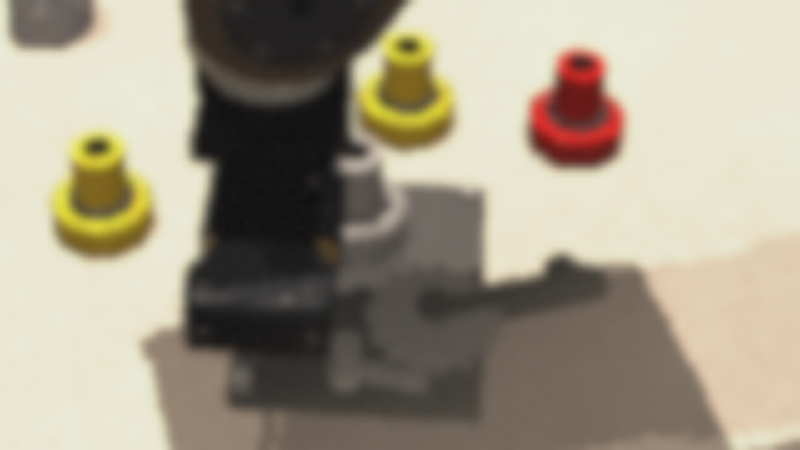

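The arm has stopped at clamp x ≈ −142 (expected −140) and didn't move over 0.7 s. I'll back away from the pad towards +y, then lift.

play_rows --increments '[{"dx": 0, "dy": -2, "dz": 0, "rx": 0, "ry": 0, "rz": 0}, {"dx": 0, "dy": -6, "dz": 0, "rx": 0, "ry": 0, "rz": 0}, {"dx": 0, "dy": -14, "dz": 0, "rx": 0, "ry": 0, "rz": 0}, {"dx": 0, "dy": -25, "dz": 0, "rx": 0, "ry": 0, "rz": 0}, {"dx": 0, "dy": -28, "dz": -20, "rx": 0, "ry": 0, "rz": 0}, {"dx": 0, "dy": -28, "dz": -55, "rx": 0, "ry": 0, "rz": 0}, {"dx": 0, "dy": -28, "dz": -85, "rx": 0, "ry": 0, "rz": 0}, {"dx": 0, "dy": -28, "dz": -100, "rx": 0, "ry": 0, "rz": 0}]'

```text
t: 13.27
eef_pos: [530.5, 263.1, 320.6]
tcp_rot: [-3.14, -0.007, 0.0]
ft_force: [0.5, 0.0, 0.5]
opening: 0.008
```

Run:
```python
from h import *
delta(496,127,320,0.005)
```

```text
t 13.27 pos [530.5 263.1 320.6] d [-34.5 136.1   0.2] r [-0.01 -0.06 -0.05] F [0.5 0.  0.5]
```

play_rows --increments '[{"dx": -8, "dy": 30, "dz": 0, "rx": 0, "ry": -0.06, "rz": -0.05}, {"dx": -16, "dy": 62, "dz": 0, "rx": 0, "ry": -0.06, "rz": -0.05}, {"dx": -25, "dy": 95, "dz": 0, "rx": 0, "ry": -0.06, "rz": -0.05}, {"dx": -32, "dy": 122, "dz": 0, "rx": 0, "ry": -0.06, "rz": -0.05}, {"dx": -34.5, "dy": 136, "dz": 0, "rx": 0, "ry": -0.06, "rz": -0.05}, {"dx": -34.5, "dy": 136, "dz": 0, "rx": 0, "ry": -0.06, "rz": -0.05}, {"dx": -34.5, "dy": 136, "dz": 0, "rx": 0, "ry": -0.06, "rz": -0.05}]' --fingers 0.7

```text
t: 13.85
eef_pos: [496.2, 127.1, 320.4]
tcp_rot: [-3.14, -0.001, 0.004]
ft_force: [0.3, 0.3, -0.2]
opening: 0.435
```

Run:
```python
from h import *
delta(496,127,237,0.005)
c=grab('wrist','w5'); grab('top','t5'); grab('side','s9');crop('s9',260,150,420,290,5,'c12')
```

```text
t 13.85 pos [496.2 127.1 320.4] d [-0.3  0.2 83.4] r [-0.01 -0.01 -0.01] F [ 0.3  0.3 -0.2]
```

View pics/w5.png

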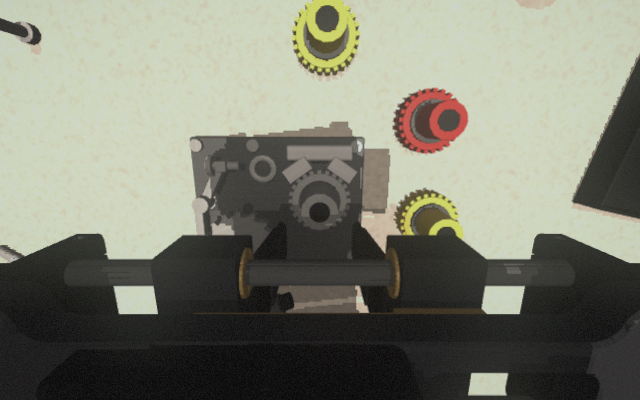

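View pics/c12.png

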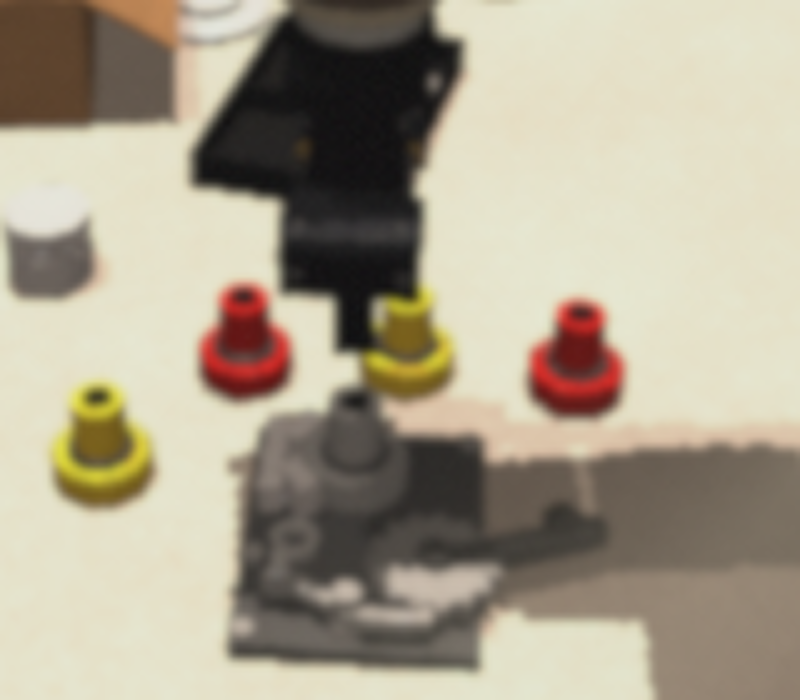

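Run:
```python
from h import *
c=load('w5'); crop('w5',280,150,360,240,7,'c13')
print(onz(c,[[320,211]],72), proj(c,[[496,127,72],[512,127,72],[480,127,72],[496,143,72],[496,111,72]]))
```

```text
[[497.90241265 127.5424992   72.        ]] [[320.6300974  213.16588406]
 [320.74760399 194.70766   ]
 [320.51646884 231.02848104]
 [301.67722002 213.07759269]
 [339.5830505  213.25484401]]
```

View pics/c13.png

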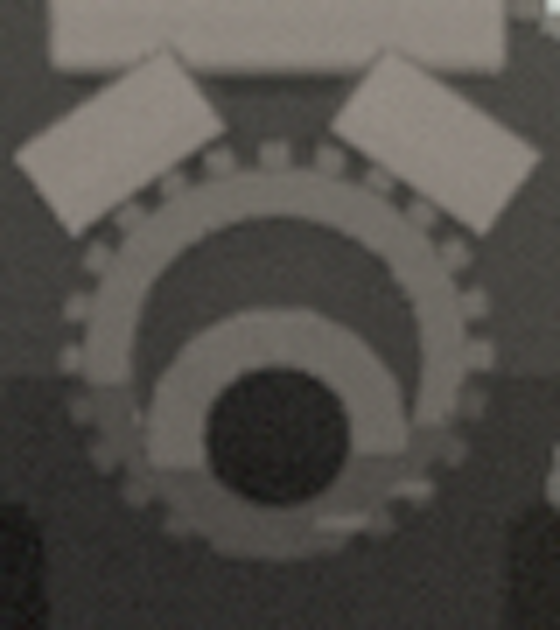

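play_rows --increments '[{"dx": 0.5, "dy": -0.5, "dz": 25, "rx": 0, "ry": 0, "rz": 0}, {"dx": 0.5, "dy": -0.5, "dz": 48, "rx": 0, "ry": 0, "rz": 0}, {"dx": 0.5, "dy": -0.5, "dz": 65, "rx": 0, "ry": 0, "rz": 0}, {"dx": 0.5, "dy": -0.5, "dz": 76, "rx": 0, "ry": 0, "rz": 0}, {"dx": 0.5, "dy": -0.5, "dz": 83, "rx": 0, "ry": 0, "rz": 0}, {"dx": 0.5, "dy": -0.5, "dz": 83, "rx": 0, "ry": 0, "rz": 0}]' --fingers 0.7

```text
t: 14.5
eef_pos: [496.7, 129.4, 235.9]
tcp_rot: [-3.141, 0.002, 0.007]
ft_force: [-0.3, -0.2, 0.5]
opening: 0.697
```

Run:
```python
from h import *
delta(497,128,237,0.005);print(env.state()['opening'])
c=grab('wrist','w6'); grab('side','s10');crop('s10',260,180,420,290,5,'c14')
```

```text
t 14.5 pos [496.7 129.4 235.9] d [ 0.3  1.4 -1.1] r [-0.01  0.01  0.02] F [-0.3 -0.2  0.5]
0.6965228649099501
```

View pics/c14.png

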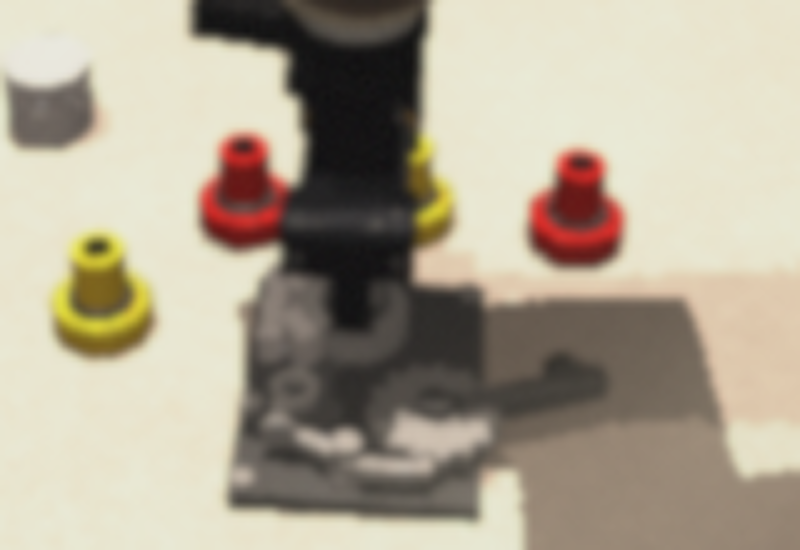

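play_rows --increments '[{"dx": 0.3, "dy": 1.4, "dz": -0.5, "rx": 0, "ry": 0, "rz": 0}, {"dx": 0.3, "dy": 1.4, "dz": -0.5, "rx": 0, "ry": 0, "rz": 0}, {"dx": 0.3, "dy": 1.4, "dz": -0.5, "rx": 0, "ry": 0, "rz": 0}, {"dx": 0.3, "dy": 1.4, "dz": -0.5, "rx": 0, "ry": 0, "rz": 0}, {"dx": 0.3, "dy": 1.4, "dz": -0.5, "rx": 0, "ry": 0, "rz": 0}, {"dx": 0.3, "dy": 1.4, "dz": -0.5, "rx": 0, "ry": 0, "rz": 0}, {"dx": 0.3, "dy": 1.4, "dz": -0.5, "rx": 0, "ry": 0, "rz": 0}]' --fingers 0.37

```text
t: 15.18
eef_pos: [497.2, 127.8, 237.9]
tcp_rot: [-3.14, -0.001, 0.007]
ft_force: [-0.6, -0.2, 0.2]
opening: 0.376
```

play_rows --increments '[{"dx": 0, "dy": 0, "dz": 0, "rx": 0, "ry": 0, "rz": 0}, {"dx": 0, "dy": 0, "dz": 0, "rx": 0, "ry": 0, "rz": 0}, {"dx": 0, "dy": 0, "dz": 0, "rx": 0, "ry": 0, "rz": 0}, {"dx": 0, "dy": 0, "dz": 0, "rx": 0, "ry": 0, "rz": 0}]' --fingers 0.2

```text
t: 15.52
eef_pos: [497.1, 127.6, 237.9]
tcp_rot: [-3.141, -0.0, 0.007]
ft_force: [-1.0, -3.4, 1.2]
opening: 0.33
```

play_rows --increments '[{"dx": 0, "dy": 0, "dz": 0, "rx": 0, "ry": 0, "rz": 0}, {"dx": 0, "dy": 0, "dz": 0, "rx": 0, "ry": 0, "rz": 0}, {"dx": -0.5, "dy": 0, "dz": -2, "rx": 0, "ry": 0, "rz": 0}, {"dx": -1, "dy": 0, "dz": -5, "rx": 0, "ry": 0, "rz": 0}, {"dx": -1, "dy": 0, "dz": -9, "rx": 0, "ry": 0, "rz": 0}]' --fingers 0

```text
t: 15.93
eef_pos: [496.0, 127.7, 246.8]
tcp_rot: [-3.141, 0.001, 0.007]
ft_force: [0.2, -0.4, -4.4]
opening: 0.334
```

play_rows --increments '[{"dx": 0, "dy": 0, "dz": -10, "rx": 0, "ry": 0, "rz": 0}, {"dx": 0, "dy": 0, "dz": -30, "rx": 0, "ry": 0, "rz": 0}, {"dx": 0, "dy": 0, "dz": -55, "rx": 0, "ry": 0, "rz": 0}, {"dx": 0, "dy": 0, "dz": -80, "rx": 0, "ry": 0, "rz": 0}, {"dx": 0, "dy": 0, "dz": -100, "rx": 0, "ry": 0, "rz": 0}, {"dx": 0, "dy": 0, "dz": -110, "rx": 0, "ry": 0, "rz": 0}, {"dx": 0, "dy": 0, "dz": -110, "rx": 0, "ry": 0, "rz": 0}]' --fingers 0

```text
t: 16.52
eef_pos: [496.0, 127.7, 359.2]
tcp_rot: [-3.14, -0.003, 0.007]
ft_force: [-0.4, 0.4, -5.1]
opening: 0.329
```

Run:
```python
from h import *
delta(547.5,-214.5,340,0.0);print(env.state()['opening'])
c=grab('wrist','w7'); grab('side','s11');crop('s11',260,130,420,290,5,'c15'); grab('top','t7');crop('top0',350,160,350,160,1,'x') if 0 else crop('t7',340,150,440,235,7,'c16')
```

```text
t 16.52 pos [496.  127.7 359.2] d [ 49.  342.5  18.8] r [-0.01 -0.03  0.07] F [-0.4  0.4 -5.1]
0.3292685734007265
```

View pics/c15.png

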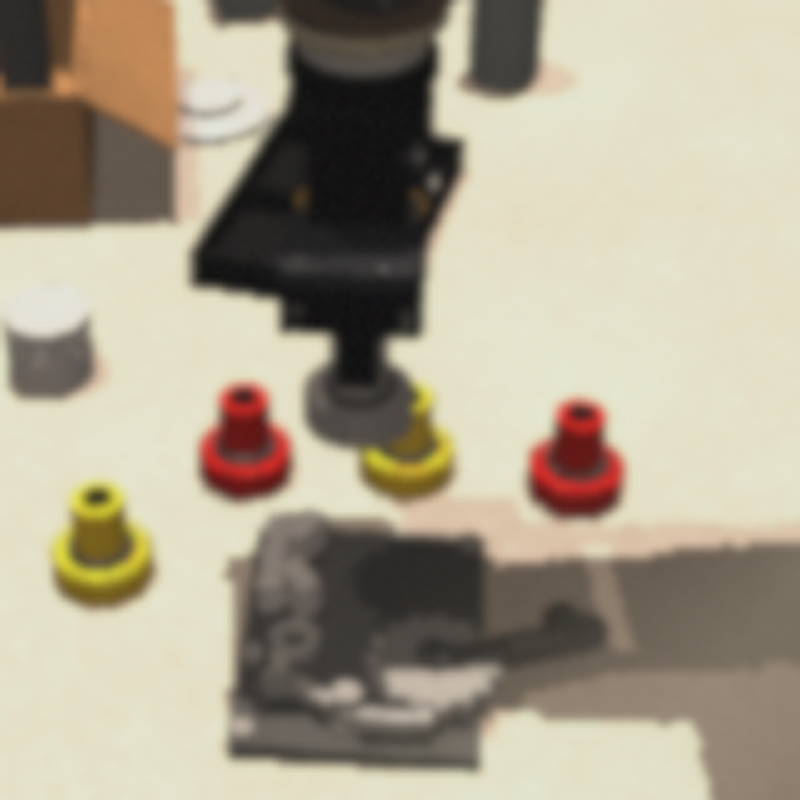

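View pics/w7.png

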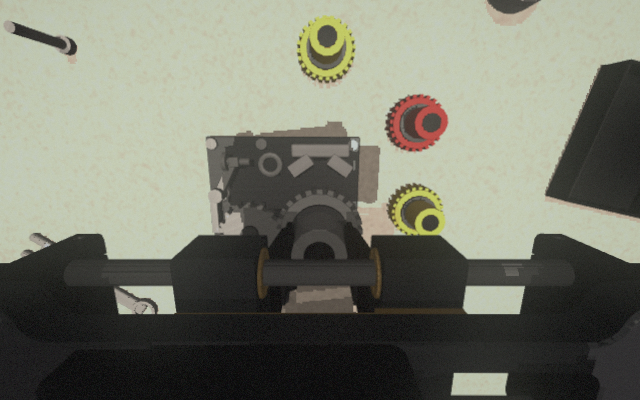

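View pics/c16.png

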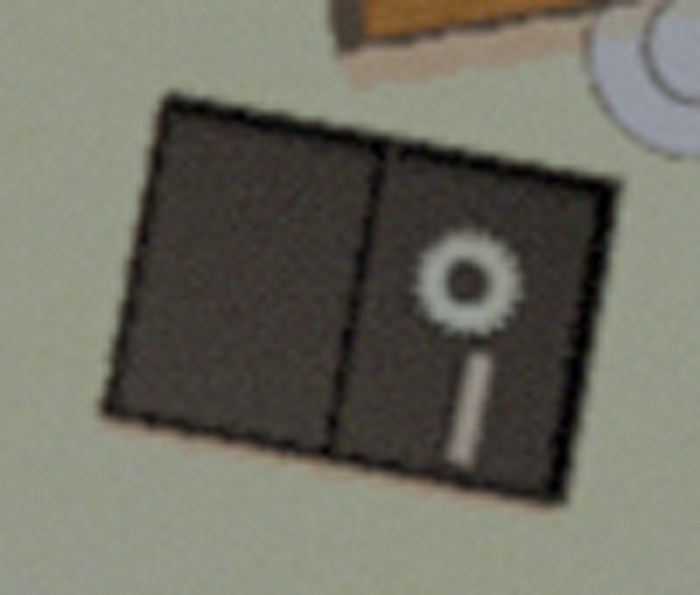

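The gear is held: wrist load about 5 N (0.5 kg), opening 0.33 (about 31 mm, the hub), and it hangs upright. Now carrying it to the empty half of the tray.

play_rows --increments '[{"dx": 3, "dy": 18, "dz": 0, "rx": 0, "ry": 0, "rz": 0}, {"dx": 8, "dy": 48, "dz": 0, "rx": 0, "ry": 0, "rz": 0}, {"dx": 13, "dy": 83, "dz": 0, "rx": 0, "ry": 0, "rz": 0}, {"dx": 18, "dy": 118, "dz": 0, "rx": 0, "ry": 0, "rz": 0}, {"dx": 23, "dy": 153, "dz": 0, "rx": 0, "ry": 0, "rz": 0}, {"dx": 28, "dy": 188, "dz": 0, "rx": 0, "ry": 0, "rz": 0}, {"dx": 33, "dy": 223, "dz": 0, "rx": 0, "ry": 0, "rz": 0}, {"dx": 38, "dy": 258, "dz": 0, "rx": 0, "ry": 0, "rz": 0}]' --fingers 0

```text
t: 17.33
eef_pos: [535.5, -132.0, 353.9]
tcp_rot: [-3.14, 0.005, 0.007]
ft_force: [0.7, 0.8, -5.6]
opening: 0.33
```

Run:
```python
from h import *
delta(547.5,-214.5,290,0.0);print(env.state()['opening'])
```

```text
t 17.33 pos [ 535.5 -132.   353.9] d [11.8 82.7 63.7] r [-0.02  0.05  0.07] F [ 0.7  0.8 -5.6]
0.32990990573778145
```

play_rows --increments '[{"dx": 5, "dy": 30, "dz": 0, "rx": 0, "ry": 0.05, "rz": 0.07}, {"dx": 9, "dy": 57, "dz": 0, "rx": 0, "ry": 0.05, "rz": 0.07}, {"dx": 11, "dy": 74, "dz": 10, "rx": 0, "ry": 0.05, "rz": 0.07}, {"dx": 12, "dy": 82.5, "dz": 25, "rx": 0, "ry": 0.05, "rz": 0.07}, {"dx": 12, "dy": 82.5, "dz": 42, "rx": 0, "ry": 0.05, "rz": 0.07}, {"dx": 12, "dy": 82.5, "dz": 55, "rx": 0, "ry": 0.05, "rz": 0.07}, {"dx": 12, "dy": 82.5, "dz": 63, "rx": 0, "ry": 0.05, "rz": 0.07}, {"dx": 12, "dy": 82.5, "dz": 63, "rx": 0, "ry": 0.05, "rz": 0.07}]' --fingers 0

```text
t: 18.0
eef_pos: [547.4, -213.8, 287.8]
tcp_rot: [-3.137, 0.004, -0.0]
ft_force: [-0.9, -0.1, -5.3]
opening: 0.331
```

Run:
```python
from h import *
delta(547.5,-214.5,231,0.0)
grab('wrist','w8'); grab('side','s12');crop('s12',260,90,400,210,5.5,'c17')
```

```text
t 18.0 pos [ 547.4 -213.8  287.8] d [ 0.3  1.  56.8] r [-0.04  0.04 -0.  ] F [-0.9 -0.1 -5.3]
```

View pics/w8.png

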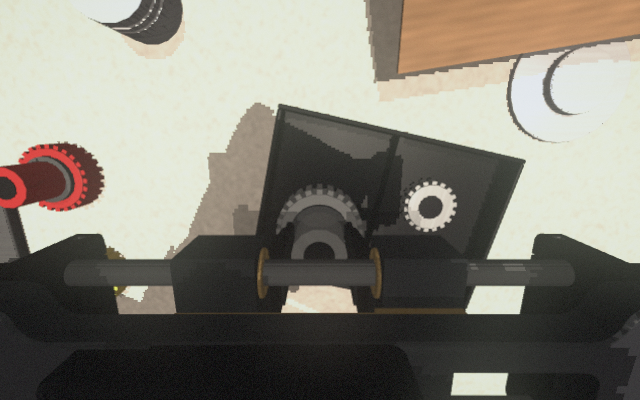

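View pics/c17.png

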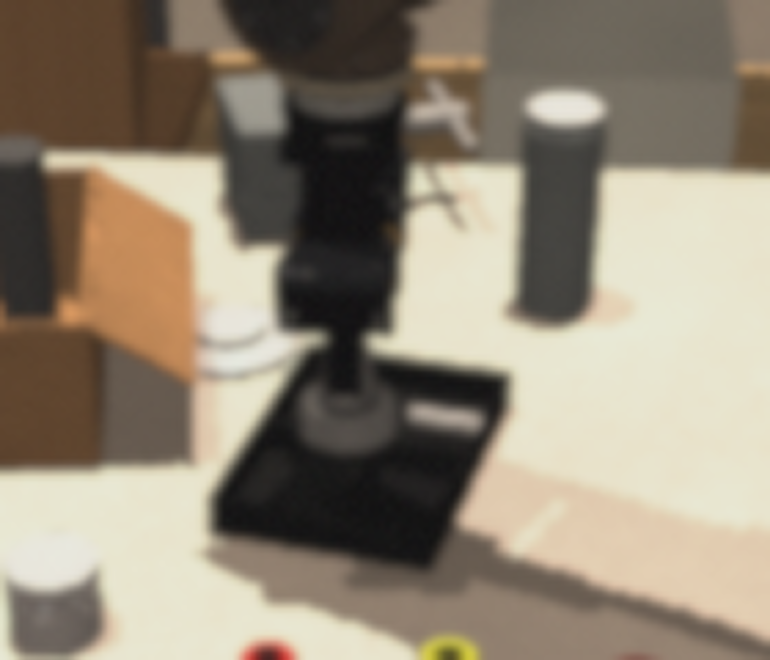

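Run:
```python
from h import *
c=load('w8'); print(onz(c,[[279,104],[524,160],[397,133]],30))
x,y,a=np.load('tray.npy'); R=np.array([[np.cos(a),-np.sin(a)],[np.sin(a),np.cos(a)]])
print([R@p+[x,y] for p in ([75,105],[75,-105],[75,0])])
```

```text
[[ 634.26214148 -179.76422476   30.        ]
 [ 589.77291326 -382.44858342   30.        ]
 [ 611.75598152 -275.42417675   30.        ]]
[array([ 632.15149662, -177.48521736]), array([ 587.98800953, -382.78886177]), array([ 610.06975307, -280.13703957])]
```

Tray corners from the wrist view agree with the first fit within about 2–4 mm (gear clearance is ±19 mm). Lowering, then feeling for the floor.

play_rows --increments '[{"dx": 0.3, "dy": 1, "dz": 12, "rx": -0.02, "ry": 0.02, "rz": 0}, {"dx": 0.3, "dy": 1, "dz": 26, "rx": -0.04, "ry": 0.04, "rz": 0}, {"dx": 0.3, "dy": 1, "dz": 38, "rx": -0.04, "ry": 0.04, "rz": 0}, {"dx": 0.3, "dy": 1, "dz": 45, "rx": -0.04, "ry": 0.04, "rz": 0}, {"dx": 0.3, "dy": 1, "dz": 50, "rx": -0.04, "ry": 0.04, "rz": 0}, {"dx": 0.3, "dy": 1, "dz": 52, "rx": -0.04, "ry": 0.04, "rz": 0}, {"dx": 0.3, "dy": 1, "dz": 52, "rx": -0.04, "ry": 0.04, "rz": 0}]' --fingers 0

```text
t: 18.68
eef_pos: [548.3, -214.8, 238.1]
tcp_rot: [3.14, -0.004, 0.0]
ft_force: [0.5, 0.3, -4.6]
opening: 0.329
```

play_rows --increments '[{"dx": 0, "dy": 0, "dz": 1, "rx": 0, "ry": 0, "rz": 0}, {"dx": 0, "dy": 0, "dz": 2, "rx": 0, "ry": 0, "rz": 0}, {"dx": 0, "dy": 0, "dz": 2, "rx": 0, "ry": 0, "rz": 0}]' --fingers 0

```text
t: 18.93
eef_pos: [548.3, -214.9, 236.4]
tcp_rot: [3.14, -0.004, 0.0]
ft_force: [0.7, 0.5, -3.8]
opening: 0.331
```

play_rows --increments '[{"dx": 0, "dy": 0, "dz": 1.5, "rx": 0, "ry": -0.04, "rz": 0}, {"dx": 0, "dy": 0, "dz": 3, "rx": 0, "ry": -0.04, "rz": 0}, {"dx": 0, "dy": 0, "dz": 4, "rx": 0, "ry": -0.04, "rz": 0}]' --fingers 0

```text
t: 19.18
eef_pos: [548.3, -214.9, 232.3]
tcp_rot: [3.14, 0.0, 0.0]
ft_force: [0.6, 0.3, -5.6]
opening: 0.329
```

play_rows --increments '[{"dx": 0, "dy": 0, "dz": 0.8, "rx": 0, "ry": 0, "rz": 0}, {"dx": 0, "dy": 0, "dz": 0.8, "rx": 0, "ry": 0, "rz": 0}]' --fingers 0

```text
t: 19.35
eef_pos: [548.3, -214.9, 231.3]
tcp_rot: [3.14, 0.0, 0.0]
ft_force: [-0.9, 0.3, -5.7]
opening: 0.33
```

play_rows --increments '[{"dx": 0, "dy": 0, "dz": 0.8, "rx": 0, "ry": 0, "rz": 0}, {"dx": 0, "dy": 0, "dz": 0.8, "rx": 0, "ry": 0, "rz": 0}]' --fingers 0

```text
t: 19.52
eef_pos: [548.2, -214.8, 230.3]
tcp_rot: [3.14, 0.001, 0.0]
ft_force: [-0.0, -0.2, -4.6]
opening: 0.33
```

play_rows --increments '[{"dx": 0, "dy": 0, "dz": 0.6, "rx": 0, "ry": 0, "rz": 0}, {"dx": 0, "dy": 0, "dz": 0.6, "rx": 0, "ry": 0, "rz": 0}]' --fingers 0

```text
t: 19.68
eef_pos: [548.3, -214.9, 230.0]
tcp_rot: [3.14, 0.0, 0.0]
ft_force: [-1.5, 0.6, -1.2]
opening: 0.332
```

play_rows --increments '[{"dx": 0, "dy": 0, "dz": 0.5, "rx": 0, "ry": 0, "rz": 0}, {"dx": 0, "dy": 0, "dz": 0.5, "rx": 0, "ry": 0, "rz": 0}]' --fingers 0

```text
t: 19.85
eef_pos: [548.2, -214.9, 230.0]
tcp_rot: [3.14, 0.0, 0.0]
ft_force: [-2.5, -0.5, 5.3]
opening: 0.33
```

The load has moved to the floor: Fz went from −5 to +5 N at z = 230.0, as predicted. Releasing.

play_rows --increments '[{"dx": 0, "dy": 0, "dz": 0, "rx": 0, "ry": 0, "rz": 0}, {"dx": 0, "dy": 0, "dz": 0, "rx": 0, "ry": 0, "rz": 0}, {"dx": 0, "dy": 0, "dz": 0, "rx": 0, "ry": 0, "rz": 0}, {"dx": 0, "dy": 0, "dz": 0, "rx": 0, "ry": 0, "rz": 0}, {"dx": 0, "dy": 0, "dz": 0, "rx": 0, "ry": 0, "rz": 0}, {"dx": 0, "dy": 0, "dz": 0, "rx": 0, "ry": 0, "rz": 0}]' --fingers 0.6

```text
t: 20.35
eef_pos: [548.3, -214.9, 229.9]
tcp_rot: [3.14, 0.0, 0.0]
ft_force: [0.1, -0.7, 0.4]
opening: 0.594
```

play_rows --increments '[{"dx": 0, "dy": 0, "dz": -5, "rx": 0, "ry": 0, "rz": 0}, {"dx": 0, "dy": 0, "dz": -20, "rx": 0, "ry": 0, "rz": 0}, {"dx": 0, "dy": 0, "dz": -45, "rx": 0, "ry": 0, "rz": 0}, {"dx": 0, "dy": 0, "dz": -75, "rx": 0, "ry": 0, "rz": 0}, {"dx": 0, "dy": 0, "dz": -105, "rx": 0, "ry": 0, "rz": 0}, {"dx": 0, "dy": 0, "dz": -120, "rx": 0, "ry": 0, "rz": 0}, {"dx": 0, "dy": 0, "dz": -120, "rx": 0, "ry": 0, "rz": 0}]' --fingers 0.6

```text
t: 20.93
eef_pos: [548.5, -214.7, 353.9]
tcp_rot: [3.137, -0.005, 0.0]
ft_force: [-0.3, -0.7, 0.3]
opening: 0.599
```

Run:
```python
from h import *
delta(547.5,-214.5,350,0.0)
grab('wrist','w9'); grab('side','s13');crop('s13',260,90,400,290,4,'c18');c=grab('top','t9');crop('t9',140,100,460,270,2.5,'c19')
```

```text
t 20.93 pos [ 548.5 -214.7  353.9] d [-1.  -0.2  3.9] r [ 0.05 -0.05  0.  ] F [-0.3 -0.7  0.3]
```

View pics/w9.png

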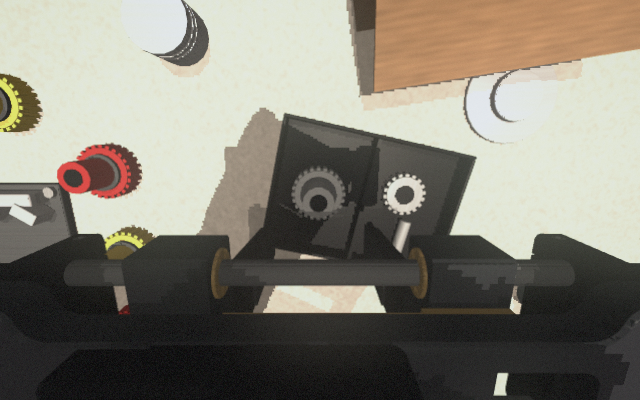

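View pics/c18.png

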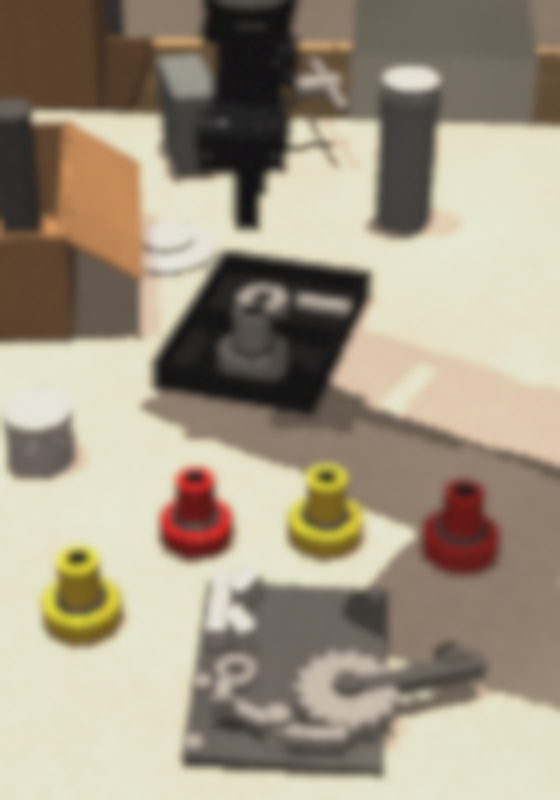

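View pics/c19.png

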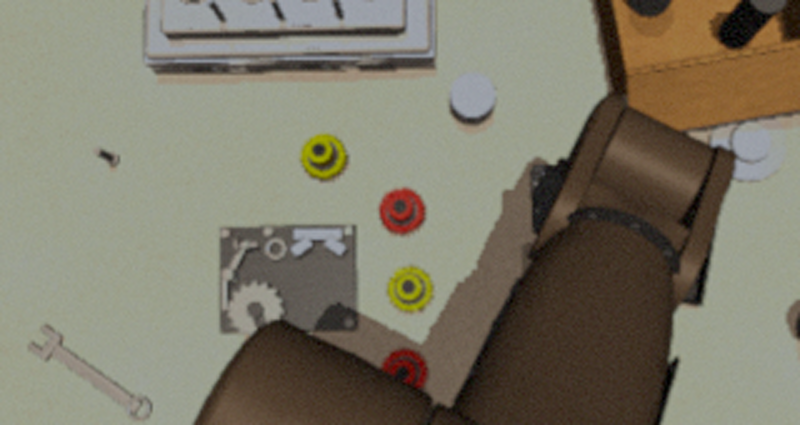

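The gear stands upright in the empty half, near (318,195) in the wrist view. The other parts are in place, the arm is backed off and the gripper is clear. Handing in.

Run:
```python
from h import *
print(env.job_done()); print(env.state()['t'])
```

```text
the job is handed in; nothing more can be done
None
the job is handed in; nothing more can be done
```

The gear is out of the clamp and standing upright in the empty half of the black tray. The job was handed in about 21 s into the 72 s allowed.

- **Release:** I felt for the thumb pad from the +y side and touched it within about 1 mm of where I had measured it. The push built to a highest reading of 12.6 N (13.2 N including the sideways part), against the 18 N limit. It then dropped to 8–9 N as the wheel came free. I held the pawl clear for about 4.5 s, until the swing arm stopped at clamp x ≈ −142 mm (expected −140) and two pictures 0.7 s apart showed no movement.
- **Transfer:** I gripped the gear by its hub (opening about 31 mm, load about 5 N) and lowered it until I felt the tray floor at the predicted height. Then I let go and raised the gripper clear.
- **Last checks:** The pictures show the gear upright in the empty half, the swing arm still backed off, and every part in view where it was. The forearm hid some of the bench in the last top view, but the side and wrist views covered the parts near the job. Wrist force was near zero before handing in.
- **Disagreements:** The wrist-view tray corners differed from my first fit by 2–4 mm, well inside the ±19 mm of clearance. The sideways force on the pad briefly reached 5.5 N when I made a small x correction during the push, so I stopped doing that.

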